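Ease a two-part candle mould apart with a wedge

TASK

The plaster candle mould is stuck shut on its dowels: take the wedge from its stand and ease the front half off by working the wedge gently down into the pry slots at the two ends in turn, never letting one end get more than about 5 mm ahead of the other, until both ends bear lightly on their rubber-tipped stop screws. Feel for the stops and do not force the half against them (a push of 15 N on the wedge is enough); touch the mould with nothing but the wedge. Then put the wedge back in its stand, leaving the other things where they are.

Things in the scene. Friction and masses are not known exactly. Their poses are not given: they have to be found in the camera images.
- mould: Two-part white plaster candle mould on a fixed plywood board (150 x 160 x 12 mm). Origin: middle of the seam, on the bench. z up, y along the seam, x the opening direction. Seam: a vertical plane 124 mm long; flat top 85 mm above the bench. Back half (x -40 to 0 mm) fixed; front half (x 0 to 40) press-fitted on two dowels. Square casting cavity (26 x 28 mm) in the middle of the top.
- slot_a (a point): Fixed point: centre of the pry slot at the mould's +y end, 50 mm from the middle, in the plane of the shut seam, at the height of the mould's top. Each slot runs along the seam from y 34 to 62 mm (open at the end face), is 57 mm deep from the top and 3 mm wide when the mould is shut; its mouth is chamfered at 45 degrees to 9 mm wide, 3 mm deep. Axes as the mould.
- slot_b (a point): The same point of the pry slot at the mould's -y end.
- edge_a (a point): Point on the front half that coincides with slot_a when the mould is shut and moves with the half; its distance from slot_a is how far end a has opened, and the slot is wider by that much.
- edge_b (a point): The same for end b (slot_b).
- dowel_a (a joint): How far the front half has come off the dowel near end a (38 mm from the middle, +y side), in m; 0 shut, the stop screw near that end ends its travel. The half only slides level in x and turns a little about the vertical. Each dowel is tight and stays where it is left; prying at one slot opens that end while the half pivots about the dowel at the other end.
- dowel_b (a joint): The same for the dowel near end b (-y side). While an end slides freely off its dowel the wedge needs a push of about 4 to 11 N; it stays stuck in the slot when the push is let go and is simply pulled out.
- front_half: The press-fitted front half of the mould, 40 x 124 x 73 mm. Origin: on the seam face at the dowel near end a (20 mm above the bench). Axes as the mould when shut; it turns about z as one end gets ahead of the other (0.01 rad is 1 mm over the 100 mm between the slots), which the dowels resist a little.
- stop_a: Wooden post (22 x 24 x 56 mm, on the board, origin its underside's centre) facing end a of the front half at 38 mm from the middle. From it a rubber-tipped stop screw (14 mm ball, 55 mm above the bench) points at the half. It is screwed out differently each time: the half meets it after 4 to 7.5 mm of opening there. The tip gives by about 1 mm per 7 N, so the push on the wedge rises clearly.
- stop_b: The same for end b; its screw is set independently of the other.
- wedge: Hand wedge, 122 mm long, 0.10 to 0.17 kg, standing tip down in its stand. Origin: middle of the tip, z towards the handle. Steel blade 20 mm wide (y); thickness (x) grows evenly from 2 mm at the tip to 14 mm at 44 mm up, then stays 14 mm to 52 mm; then a dark wooden handle 22 mm thick (x), 38 mm wide (y), from 52 to 122 mm. Symmetrical under half a turn.
- handle_mid (a point): Middle of the wedge's handle, 87 mm above the tip; a place to grip it across its 22 mm thickness.
- stand: Wooden block 75 x 85 x 63 mm, fixed to the bench, with a 19 x 25 mm pocket (x by y) 58 mm deep in the middle of its top. Origin: centre of the underside. In the pocket the wedge hangs upright on the shoulder of its handle: wedge tip 11 mm above the bench, wedge x along stand x.
- stand_mouth (a point): Centre of the pocket's mouth, on the stand's top, 63 mm above the bench.
- paint_jar: Bystander: jar with red lid, 72 mm diameter, 85 mm high, loose. Origin: centre of underside.
- pencil_pot: Bystander: dark metal pot with pencils, 72 mm diameter, 90 mm high (pencils to 130), loose. Origin: centre of underside.
- candle: Bystander: finished square white candle 40 x 40 x 75 mm, loose. Origin: centre of underside.
There are look-alikes about, which are no part of the job. Leave any orange look-alike of the mould alone.

How it is judged:
On the way, in this order (a step that is already met when the one before it is completed fails the run):
1. the wedge is out of its stand, mould still shut (z of wedge in the frame of stand above 0.07 m and value of joint each of dowel_a, dowel_b below 0.001 m), for 0.1 s.
2. one end has been started (its dowel at least 2 mm out) (value of joint any of dowel_a, dowel_b above 0.002 m), for 0.1 s.
3. both ends have been started (both dowels at least 2 mm out) (value of joint each of dowel_a, dowel_b above 0.002 m), for 0.1 s.
At the end, for the whole second after the job is handed in: Both ends of the front half bear on their stop screws (at least 0.2 N each, both dowels at least 3.5 mm out), and the wedge back upright in its stand's pocket (within 8 mm of its centre, tip no more than 16 mm above the bench, tilt under 0.12 rad), released and at rest (contact force between front_half and stop_a above 0.2 N and contact force between front_half and stop_b above 0.2 N and value of joint each of dowel_a, dowel_b above 0.0035 m and horizontal distance between wedge and stand_mouth below 0.008 m and z of wedge in the frame of stand below 0.016 m and angle between wedge's own z axis and vertical below 0.12 rad and linear speed of wedge below 0.02 m/s); the robot touches nothing.
It fails at once if the halves get more than 0.075 rad out of parallel (7.5 mm between the two slots) (angle between the x axis of front_half and the x axis of mould, either way round above 0.075 rad).
It fails at once if the wedge presses on the mould with more than 60 N in all (both faces together; about 30 N of push) (contact force between wedge and mould above 60 N).
It fails at once if the front half is forced against a stop screw with more than 13 N (contact force between front_half and stop_a above 13 N or contact force between front_half and stop_b above 13 N).
It fails at once if the robot itself touches the mould (contact force between any of the fingers, the arm and mould above 1 N).
It fails at once if the jar, the pot or the candle is moved by more than 20 mm (distance of any of paint_jar, pencil_pot, candle from where it was at the start of the episode above 0.02 m).
It also fails if it takes over 64 s, if anything falls off the work surface, if the arm or the gripper's body presses on something with over 40 N, if the wrist force passes 120 N, or if a joint passes its speed limit or range.

ROBOT

A 7-joint arm with a two-finger parallel gripper is mounted at the origin on the work surface. World frame = base frame: x ahead of the robot, y to its left, z up, the work surface at z = 0. Lengths are in m, angles in rad, forces in N, time in s.
With the tool pointing down it reaches from about 0.4 to 0.85 m from the base axis. Payload 10.4 kg.
Tool frame: the origin (TCP) lies on the centre line of the jaws, within the pads' length; the fingertips stand 11 mm ahead of it and the grasp point (between the pads) lies 8 mm behind it (tip_reach is the distance from the TCP to the fingertips, in m); z points along the fingers, y is the line along which they close (so a half turn about z gives the same grasp; the last joint's range is limited). The gripper opens to 85 mm and grips with 20 to 120 N. Pads are 22 mm wide; open, the fingers measure 114 mm over their backs; the gripper's body (76 mm by 85 mm) begins 54 mm behind the grasp point. The pads swing forward as they close: fully open they stand 13 mm farther back than shut.
Start: joints at [1.177, 0.332, -0.065, 1.46, 0.022, 1.35, -0.088], TCP at [0.226, -0.583, 0.242] pointing down, gripper open.
Joint ranges: [-2.6, 2.6], [-0.5, 2.12], [-1.47, 1.34], [0.16, 2.42], [-1.27, 4.41], [0.06, 2.06], [-2.6, 2.6]. Speed limits (rad/s): [2.22, 2.22, 2.79, 2.79, 3.14, 3.14, 3.14].

INTERFACE

Orientations are given as a unit quaternion [x, y, z, w].
In Python, from workcell import get_obs, camera, hand_in, tip_reach gives the robot as it stands. The module is installed in compiled form; this text tells all that it offers.
- The arm moves only by the tool move_arm, never from a script. Its argument "plan" is a list of rows, each an object with "delta_pos": the shift along the tool's x, y, z in fractions of the full range, 1 being 750 mm, a list of three; "turn": the turn, a rotation vector about the tool's x, y, z in shares of 180 degrees (1.0 is 180 degrees), a list of three; "fingers": the closure, from 0 (fully open) to 1 (shut). A call has 1 to 12 rows; each row is the pose to reach, as a shift and turn from the pose commanded when the call began, along the tool's axes at that moment; what a row does not reach only later rows make up. A row lasts 1/8 s, in which the tool goes at most 62.5 mm and 10.7 degrees, less where a joint would pass 70% of its speed; a pose out of reach is approached as far as the arm can. Shift and turn numbers lie between -1 and 1, and a call with a number outside is refused. A call with a gripper value outside its range is refused whole. The fingers move at their own pace and stop on an object; "force" is the grip in N (left out, the last holds). Time passes only in rows, so rows that repeat a pose let the fingers close. It gives the time, the measured TCP pose, the force, the opening and the grip force at its end, in the units of the state.
- get_obs(): the state, without advancing time (a new reading comes with each control period).
- camera(name): name is "scene" or "top"; returns a dict with "color" (480x640x3 uint8, red, green, blue), "range_z" (480x640 float32, m along the optical axis (not along the pixel's ray), 0 where there is no reading), "fx", "fy", "cx", "cy" (pixels), "k1" (the pictures are not rectified: a ray, as slopes to the right and down, at radius r is drawn at 1 + k1 r^2 times it, then the intrinsics apply), "R" (3x3) and "t" (3): a world point X has camera coordinates R X + t. Camera axes: x right, y down, z forward; pixel columns grow to the right and rows downward; lengths in m; the calibration is good to about 2 mm. A picture is of the moment at which its call begins.
- hand_in(): hands the job in; it is judged then, once.
The state is a dict: "clock": time; "joint_pos": joint angles; "joint_velocities": joint speeds; "tau": joint torques, N m; "position": TCP position; "ee_rot": TCP orientation; "ft_force": force on the tool from outside, world axes, zero at the start; "torque": the same for the moment, N m; "grip_width": opening from 0.0 (shut) to 1.0 (fully open); "grasp_force": force on a finger pad.
Only numpy, scipy, OpenCV 4.12 (cv2) and the standard library are available. Lean on these libraries where they do the work, as an engineer would, in place of code of your own. Each camera call takes 0.05 s, during which the arm holds its last target. There are 200 camera calls.

## Working session

There is one attempt and no reset: what is moved stays moved. The work goes in short steps, Python scripts to look and compute and a tool call to move; the robot and the scene stay as the last step left them, time stands still between calls to the robot, and variables do not carry over. Pictures are saved under pics/ and viewed, at most 10 in all, crops included, and the job is handed in when it is done.

Besides the shell and the picture viewer there is one more tool, called after ">>>" as name(argument=value, ...), one argument or row to a line, values as JSON. move_arm: Moves the arm, as the interface text tells. Its arguments: {"type":"object","properties":{"plan":{"type":"array","items":{"type":"object","properties":{"delta_pos":{"type":"array","items":{"type":"number"}},"turn":{"type":"array","items":{"type":"number"}},"fingers":{"type":"number"}}}},"force":{"type":"number"}},"required":["plan"]}

```bash
mkdir -p pics; cat > h.py <<'E'
import numpy as np, cv2
from workcell import get_obs, camera, hand_in, tip_reach
def cloud(c):
    u,v=np.meshgrid(np.arange(640),np.arange(480))
    K=np.array([[c['fx'],0,c['cx']],[0,c['fy'],c['cy']],[0,0,1.]])
    p=np.stack([u,v],-1).reshape(-1,1,2).astype(np.float64)
    s=cv2.undistortPoints(p,K,np.array([c['k1'],0,0,0,0.])).reshape(480,640,2)
    z=c['range_z'].astype(float)
    P=np.dstack([s[...,0]*z,s[...,1]*z,z])
    W=(P-np.array(c['t']))@np.array(c['R'])
    W[z==0]=np.nan
    return W
E
python3 - <<'E'
from h import *
print(get_obs(),tip_reach)
for n in("scene","top"):
    c=camera(n); np.savez('%s0.npz'%n,**c)
    cv2.imwrite(f'pics/{n}0.png',c['color'][...,::-1])
    print(n,-np.array(c['R']).T@c['t'],c['R'],c['fx'],c['k1'])
E
```

```text
{'clock': 0.0, 'joint_pos': array([ 1.17739002,  0.33290663, -0.06471783,  1.46092691,  0.02160321,
        1.34987911, -0.08849321]), 'joint_velocities': array([ 0.00059491,  0.00105848, -0.0004386 , -0.00038662,  0.00087694,
        0.00106995,  0.000176  ]), 'tau': array([-5.03022020e-04, -6.25452304e+01,  4.87470848e-02, -3.91602874e+01,
        1.62771478e-02,  1.00472782e-02,  5.38464633e-05]), 'position': array([ 0.22635874, -0.58219577,  0.24150113]), 'ee_rot': array([ 9.82857611e-01,  1.84364881e-01, -1.61292015e-04, -6.93618431e-04]), 'ft_force': array([ 0.95161278,  0.01060156, -0.64713175]), 'torque': array([ 0.06804942,  0.03608569, -0.0669357 ]), 'grasp_force': 0.0, 'grip_width': 0.995565243760658} 0.011
scene [ 0.99421128 -0.93031222  0.8180726 ] [[ 0.88619349  0.46282148 -0.02138648]
 [ 0.25209599 -0.5204041  -0.81585978]
 [-0.38872705  0.71761818 -0.57785416]] 570.73659355879 -0.07957432251006173
top [ 0.16707101 -0.00162417  1.57845289] [[ 0.08419736 -0.99644784 -0.00158098]
 [-0.97298127 -0.08187197 -0.21588057]
 [ 0.21498429  0.01971483 -0.9764185 ]] 619.5530073641348 -0.08766504685098914
```

View pics/scene0.png

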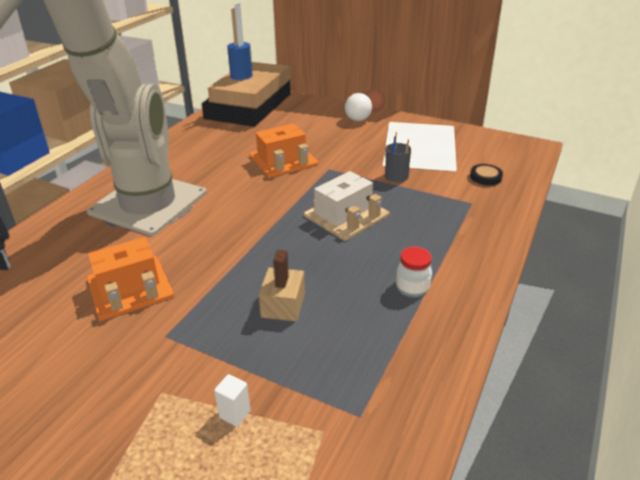

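View pics/top0.png

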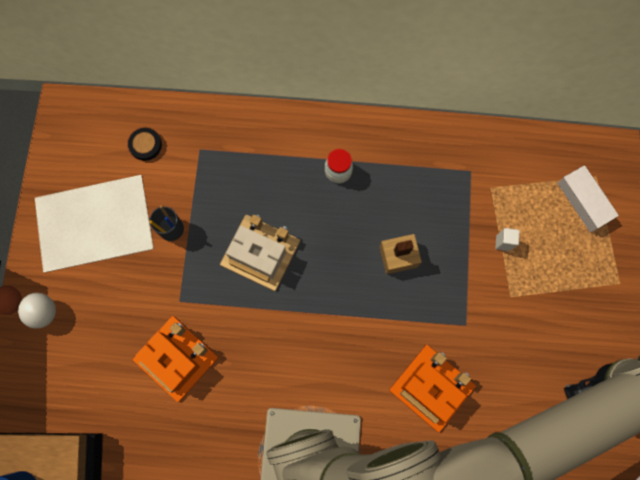

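The scene view shows the white mould at about (345,200) with its stops toward the jar. The wedge stands in its block at (283,285). In the top view the mould is at (258,248) with stops at (255,220) and (281,233), and the stand is at (401,253). The orange moulds are decoys.

```bash
cat > m.py <<'E'
from h import *
def rect(P,tag):
    r=cv2.minAreaRect((P[:,:2]*1000).astype(np.float32)); 
    print(tag,len(P),'c',np.round(r[0],1),'size',np.round(r[1],1),'ang',round(r[2],2),'z',np.round(np.percentile(P[:,2],[5,50,95])*1000,1))
W={n:cloud(np.load(n+'0.npz')) for n in('top','scene')}
C={n:np.load(n+'0.npz')['color'].astype(int) for n in W}
print('mould px',W['top'][248,262],'stand px',W['top'][262,400],'handle',W['top'][246,404])
for n in W:
    w,c=W[n],C[n]
    m0=W['top'][248,262][:2]; s0=W['top'][262,400][:2]
    d=np.hypot(*(w[...,:2]-m0).transpose(2,0,1)); ds=np.hypot(*(w[...,:2]-s0).transpose(2,0,1))
    sat=c.max(-1)-c.min(-1)
    def big(M):
        k,l,st,_=cv2.connectedComponentsWithStats(M.astype(np.uint8)); i=1+np.argmax(st[1:,4]); return l==i
    rect(w[big((d<.12)&(abs(w[...,2]-.085)<.006)&(sat<45))],n+' mouldtop')
    rect(w[big((d<.16)&(w[...,2]>.004)&(w[...,2]<.2))],n+' board')
    rect(w[big((ds<.12)&(abs(w[...,2]-.063)<.006))],n+' standtop')
    rect(w[big((ds<.12)&(abs(w[...,2]-.133)<.008))],n+' handletop')
    rect(w[big((ds<.12)&(w[...,2]>.085)&(w[...,2]<.15))],n+' handle')
c=np.load('top0.npz')['color'][...,::-1]
a=cv2.resize(c[200:300,210:310],None,fx=6,fy=6,interpolation=cv2.INTER_CUBIC)
cv2.imwrite('pics/mcrop.png',a)
E
python3 m.py
```

```text
mould px [0.49991329 0.162233   0.09330259] stand px [ 0.50107676 -0.18277846  0.05756139] handle [ 0.52462972 -0.18129667  0.13250956]
top mouldtop 26 c [480.7 135.9] size [29.2  8.3] ang 71.19 z [79.3 83.8 88.2]
top board 3902 c [510.1 185.3] size [221.6 241.3] ang 54.45 z [ 5.7 46.7 89.5]
top standtop 703 c [ 527.9 -182. ] size [77.3 87. ] ang 17.79 z [58.6 63.3 68. ]
top handletop 141 c [ 527.3 -182.4] size [23.2 37.8] ang 17.15 z [127.  131.9 138.2]
top handle 217 c [ 527.2 -182.1] size [23.2 38.6] ang 17.15 z [ 89.6 129.8 137.1]
scene mouldtop 964 c [493.3 177.2] size [130.6  89.4] ang 71.32 z [80.7 86.3 89.2]
scene board 3599 c [505.  180.2] size [219.5 236.5] ang 27.69 z [ 7.5 52.1 87.9]
scene standtop 896 c [ 524.6 -186.4] size [76.4 91.3] ang 17.37 z [59.5 63.9 66.8]
scene handletop 173 c [ 524.8 -185.5] size [22.5 42. ] ang 17.63 z [126.6 133.3 136.2]
scene handle 410 c [ 525.5 -186.5] size [23.1 44.2] ang 16.0 z [ 89.1 119.7 135. ]
```

View pics/mcrop.png

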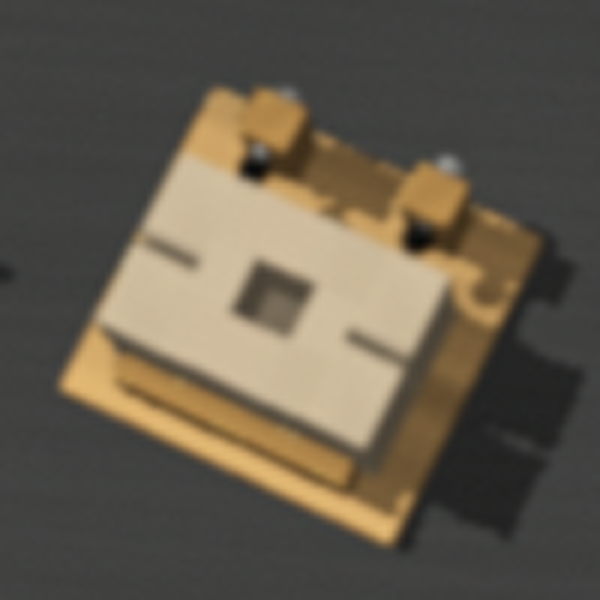

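```bash
cat >> h.py <<'E'
def ray_plane(c,uv,z):
    K=np.array([[c['fx'],0,c['cx']],[0,c['fy'],c['cy']],[0,0,1.]])
    s=cv2.undistortPoints(np.asarray(uv,float).reshape(-1,1,2),K,np.array([c['k1'],0,0,0,0.])).reshape(-1,2)
    R,t=np.array(c['R']),np.array(c['t']); o=-R.T@t
    d=np.c_[s,np.ones(len(s))]@R
    return o+d*((z-o[2])/d[:,2])[:,None]
def project(c,X):
    K=np.array([[c['fx'],0,c['cx']],[0,c['fy'],c['cy']],[0,0,1.]])
    return cv2.projectPoints(np.asarray(X,float).reshape(-1,1,3),cv2.Rodrigues(np.array(c['R'],float))[0],np.array(c['t'],float),K,np.array([c['k1'],0,0,0,0.]))[0].reshape(-1,2)
E
python3 - <<'E'
from h import *
c=dict(np.load('top0.npz'))
# crop px -> image: (p+.5)/6-.5+off
f=lambda P:(np.array(P,float)+.5)/6-.5+[210,200]
g=cv2.cvtColor(c['color'],cv2.COLOR_RGB2GRAY)
corners=ray_plane(c,f([[185,155],[448,280],[370,455],[98,325]]),.085)*1000
print('corners',corners.round(1)[:,:2],'ctr',corners.mean(0).round(1))
for i in range(4): e=corners[(i+1)%4]-corners[i]; print(np.hypot(*e[:2]).round(1),np.degrees(np.arctan2(e[1],e[0])).round(2))
sl=ray_plane(c,f([[145,238],[198,266],[347,333],[408,359],[236,300],[262,258],[314,292],[294,338]]),.085)*1000
print('slots',sl.round(1)[:,:2]); e=sl[3]-sl[0]; print(np.hypot(*e[:2]),np.degrees(np.arctan2(e[1],e[0])), sl[:4].mean(0), sl[4:].mean(0))
# stand/wedge crops in both cams, mould in scene
s=dict(np.load('scene0.npz'))
a=cv2.resize(c['color'][225:285,370:430],None,fx=6,fy=6,interpolation=cv2.INTER_CUBIC)
b=cv2.resize(s['color'][165:245,300:395],None,fx=4.5,fy=4.5,interpolation=cv2.INTER_CUBIC)
cv2.imwrite('pics/two.png',np.hstack([a,b])[...,::-1])
# stand top by color/ edges: handle-top mask dark & stand-top mask
W=cloud(c); 
E
```

```text
corners [[554.9 223. ]
 [510.8 108.6]
 [435.  133.4]
 [479.8 250.8]] ctr [495.1 179.   85. ]
122.6 -111.08
79.8 161.89
125.6 69.13
80.1 -20.31
slots [[518.1 235.6]
 [508.1 212.3]
 [485.  147.9]
 [476.2 121.8]
 [495.1 195.1]
 [513.7 186.3]
 [501.1 163.3]
 [481.1 169.5]]
121.22386468857 -110.20762712703784 [496.86743111 179.4261781   85.        ] [497.74052404 178.52904734  85.        ]
```

View pics/two.png

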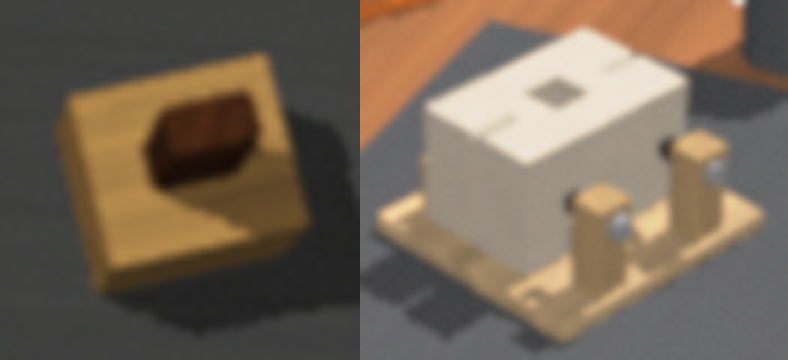

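```bash
python3 - <<'E'
from h import *
c=dict(np.load('top0.npz'));s=dict(np.load('scene0.npz'))
def show(n,P):
    P=P*1000; print(n,'ctr',P.mean(0).round(1))
    for i in range(len(P)): e=P[(i+1)%4]-P[i]; print('  ',np.hypot(*e[:2]).round(1),np.degrees(np.arctan2(e[1],e[0])).round(2))
f=lambda P,k,o:(np.array(P,float)+.5)/k-.5+o
show('stand top',ray_plane(c,f([[67,97],[265,53],[310,218],[105,268]],6,[370,225]),.063))
show('mould scene',ray_plane(s,f([[66,104],[225,27],[327,80],[165,163]],4.5,[300,165]),.085))
E
```

```text
stand top ctr [ 528.2 -182.4   63. ]
   86.2 -72.37
   73.0 -162.17
   88.9 108.62
   74.5 15.79
mould scene ctr [492.4 182.5  85. ]
   123.4 69.28
   81.1 -21.57
   124.6 -110.9
   80.8 157.56
```

```bash
cat >> h.py <<'E'
from scipy.spatial.transform import Rotation as Rn
def plan(pos,yawy,cmd=None):
    """delta/turn so that the tool is straight down with tool-y at world yaw yawy(deg); printed in tool axes"""
    o=get_obs(); R0=Rn.from_quat(o['ee_rot']); p0=np.array(o['position'])
    if cmd is not None: p0=np.array(cmd)
    a=np.radians(yawy); y=np.array([np.cos(a),np.sin(a),0]); z=np.array([0,0,-1.]); x=np.cross(y,z)
    Rt=Rn.from_matrix(np.c_[x,y,z])
    print('dpos',np.round(R0.inv().apply(np.array(pos)-p0),4).tolist(),'turn',np.round((R0.inv()*Rt).as_rotvec(),4).tolist())
def st():
    o=get_obs(); R=Rn.from_quat(o['ee_rot']).as_matrix()
    print('t',round(o['clock'],2),'p',np.round(np.array(o['position'])*1000,1),'yaw_y',round(float(np.degrees(np.arctan2(R[1,1],R[0,1]))),2),'z',R[:,2].round(4),'F',np.round(o['ft_force'],1),'T',np.round(o['torque'],2),'g',round(o['grip_width'],3),round(o['grasp_force'],1),'q',np.round(o['joint_pos'],2))
E
python3 -c "
from h import *
plan([.527,-.1835,.20],17.4)"
```

```text
dpos [0.4247, -0.2626, 0.0419] turn [-0.0011, -0.001, -1.5036]
```

The rows are not in the units I measure in: shifts go in shares of 750 mm and turns go in shares of 180 degrees. I convert before sending: 0.4247 m is 0.5663, -0.2626 m is -0.3501, -1.5036 rad is -0.4786.

>>> move_arm(
  plan=[
    {"delta_pos": [0.5663, -0.3501, 0.0559], "turn": [-0.0004, -0.0003, -0.4786], "fingers": 0},
    {"delta_pos": [0.5663, -0.3501, 0.0559], "turn": [-0.0004, -0.0003, -0.4786], "fingers": 0},
    {"delta_pos": [0.5663, -0.3501, 0.0559], "turn": [-0.0004, -0.0003, -0.4786], "fingers": 0},
    {"delta_pos": [0.5663, -0.3501, 0.0559], "turn": [-0.0004, -0.0003, -0.4786], "fingers": 0},
    {"delta_pos": [0.5663, -0.3501, 0.0559], "turn": [-0.0004, -0.0003, -0.4786], "fingers": 0},
    {"delta_pos": [0.5663, -0.3501, 0.0559], "turn": [-0.0004, -0.0003, -0.4786], "fingers": 0},
    {"delta_pos": [0.5663, -0.3501, 0.0559], "turn": [-0.0004, -0.0003, -0.4786], "fingers": 0},
    {"delta_pos": [0.5663, -0.3501, 0.0559], "turn": [-0.0004, -0.0003, -0.4786], "fingers": 0},
    {"delta_pos": [0.5663, -0.3501, 0.0559], "turn": [-0.0004, -0.0003, -0.4786], "fingers": 0},
    {"delta_pos": [0.5663, -0.3501, 0.0559], "turn": [-0.0004, -0.0003, -0.4786], "fingers": 0},
    {"delta_pos": [0.5663, -0.3501, 0.0559], "turn": [-0.0004, -0.0003, -0.4786], "fingers": 0},
  ],
)

```text
clock: 1.48
position: [0.5265, -0.1854, 0.2003]
ee_rot: [0.593, 0.805, -0.001, 0.001]
ft_force: [0.0, -0.2, -0.1]
grip_width: 1.001
grasp_force: 0.0
```

```bash
python3 -c "
from h import *
st(); plan([.527,-.1835,.092],17.4)"
```

```text
t 1.48 p [ 526.5 -185.4  200.3] yaw_y 17.23 z [-0.     -0.0018 -1.    ] F [ 0.  -0.2 -0.1] T [-0.03 -0.05 -0.01] g 1.001 0.0 q [ 0.72  0.26 -0.54  1.68  0.14  1.25  0.45]
dpos [0.0018, 0.0011, 0.1083] turn [-0.0006, 0.0017, -0.003]
```

Scaled: 0.108 m is 0.144, 0.08 m is 0.1067.

>>> move_arm(
  plan=[
    {"delta_pos": [0, 0, 0.0533], "turn": [0, 0, 0], "fingers": 0},
    {"delta_pos": [0, 0, 0.1067], "turn": [0, 0, 0], "fingers": 0},
    {"delta_pos": [0, 0, 0.144], "turn": [0, 0, 0], "fingers": 0},
    {"delta_pos": [0, 0, 0.144], "turn": [0, 0, 0], "fingers": 0},
    {"delta_pos": [0, 0, 0.144], "turn": [0, 0, 0], "fingers": 0.5},
    {"delta_pos": [0, 0, 0.144], "turn": [0, 0, 0], "fingers": 1},
    {"delta_pos": [0, 0, 0.144], "turn": [0, 0, 0], "fingers": 1},
    {"delta_pos": [0, 0, 0.144], "turn": [0, 0, 0], "fingers": 1},
  ],
  force=60,
)

```text
clock: 2.48
position: [0.5275, -0.1842, 0.0931]
ee_rot: [0.592, 0.806, -0.0, 0.001]
ft_force: [-2.3, 0.0, 5.3]
grip_width: 0.249
grasp_force: 61.1
```

```bash
python3 -c "
from h import *
st()"
```

```text
t 2.48 p [ 527.5 -184.2   93.1] yaw_y 17.39 z [ 0.0012 -0.0019 -1.    ] F [-2.3  0.   5.3] T [0.05 0.28 0.06] g 0.249 61.1 q [ 0.69  0.37 -0.52  1.79  0.21  1.04  0.4 ]
```

Scaled: -0.14 m is -0.1867, -0.06 m is -0.08.

>>> move_arm(
  plan=[
    {"delta_pos": [0, 0, 0], "turn": [0, 0, 0], "fingers": 1},
    {"delta_pos": [0, 0, -0.0133], "turn": [0, 0, 0], "fingers": 1},
    {"delta_pos": [0, 0, -0.04], "turn": [0, 0, 0], "fingers": 1},
    {"delta_pos": [0, 0, -0.08], "turn": [0, 0, 0], "fingers": 1},
    {"delta_pos": [0, 0, -0.1333], "turn": [0, 0, 0], "fingers": 1},
    {"delta_pos": [0, 0, -0.1867], "turn": [0, 0, 0], "fingers": 1},
    {"delta_pos": [0, 0, -0.1867], "turn": [0, 0, 0], "fingers": 1},
    {"delta_pos": [0, 0, -0.1867], "turn": [0, 0, 0], "fingers": 1},
  ],
)

```text
clock: 3.48
position: [0.5268, -0.1838, 0.2319]
ee_rot: [0.592, 0.806, -0.001, 0.0]
ft_force: [0.1, -0.3, -1.6]
grip_width: 0.25
grasp_force: 60.4
```

```bash
python3 - <<'E'
from h import *
st()
c=camera('top');np.savez('top1.npz',**c); s=camera('scene');np.savez('scene1.npz',**s)
st()
# stand top + pocket now
W=cloud(c); g=c['color']
a=cv2.resize(c['color'][210:280,360:440],None,fx=5,fy=5,interpolation=cv2.INTER_CUBIC)
b=cv2.resize(s['color'][205:325,240:340],None,fx=350/120,fy=350/120,interpolation=cv2.INTER_CUBIC)
print(a.shape,b.shape)
cv2.imwrite('pics/lift.png',np.hstack([a,b])[...,::-1])
E
```

```text
t 3.48 p [ 526.8 -183.8  231.9] yaw_y 17.4 z [-2.0e-04 -1.1e-03 -1.0e+00] F [ 0.1 -0.3 -1.6] T [ 0.01  0.01 -0.04] g 0.25 60.4 q [ 0.72  0.24 -0.55  1.63  0.13  1.31  0.46]
t 3.58 p [ 526.5 -183.7  231.2] yaw_y 17.4 z [-1.4e-03 -5.0e-04 -1.0e+00] F [ 0.2 -0.9 -1.3] T [-0.01  0.01  0.01] g 0.254 60.4 q [ 0.72  0.24 -0.55  1.63  0.13  1.31  0.46]
(350, 400, 3) (350, 292, 3)
```

View pics/lift.png

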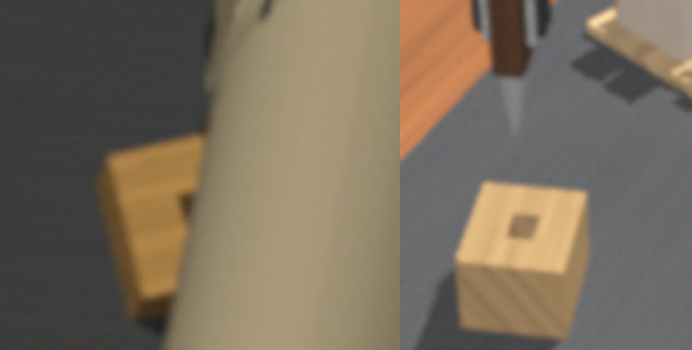

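```bash
python3 - <<'E'
from h import *
s=dict(np.load('scene1.npz')); print(ray_plane(s,[[279.1,252.3]],.1495))
plan([.512,.2276,.20],-20.7,cmd=[.527,-.1835,.232])
E
```

```text
[[ 0.53010372 -0.19532745  0.1495    ]]
dpos [0.3968, 0.1086, 0.0318] turn [-0.0014, 0.0006, 0.6649]
```

Scaled: 0.3968 m is 0.5291, 0.35 m is 0.4667, 0.6649 rad is 0.2116.

>>> move_arm(
  plan=[
    {"delta_pos": [0.0667, 0.0181, 0], "turn": [0, 0, 0.0255], "fingers": 1},
    {"delta_pos": [0.1333, 0.0363, 0], "turn": [0, 0, 0.0541], "fingers": 1},
    {"delta_pos": [0.2, 0.0547, 0], "turn": [0, 0, 0.0796], "fingers": 1},
    {"delta_pos": [0.2667, 0.0727, 0], "turn": [0, 0, 0.105], "fingers": 1},
    {"delta_pos": [0.3333, 0.0907, 0], "turn": [0, 0, 0.1337], "fingers": 1},
    {"delta_pos": [0.4, 0.1093, 0], "turn": [0, 0, 0.1592], "fingers": 1},
    {"delta_pos": [0.4667, 0.1273, 0], "turn": [0, 0, 0.1846], "fingers": 1},
    {"delta_pos": [0.5291, 0.1448, 0.0133], "turn": [-0.0004, 0.0002, 0.2116], "fingers": 1},
    {"delta_pos": [0.5291, 0.1448, 0.04], "turn": [-0.0004, 0.0002, 0.2116], "fingers": 1},
    {"delta_pos": [0.5291, 0.1448, 0.0424], "turn": [-0.0004, 0.0002, 0.2116], "fingers": 1},
    {"delta_pos": [0.5291, 0.1448, 0.0424], "turn": [-0.0004, 0.0002, 0.2116], "fingers": 1},
  ],
)

```text
clock: 4.95
position: [0.5123, 0.2264, 0.2]
ee_rot: [0.823, 0.568, 0.0, 0.001]
ft_force: [0.0, 0.9, -1.5]
grip_width: 0.251
grasp_force: 60.4
```

```bash
python3 - <<'E'
from h import *
st()
s=camera('scene');np.savez('scene2.npz',**s);c=camera('top');np.savez('top2.npz',**c)
st()
a=cv2.resize(s['color'][150:220,300:400],None,fx=8,fy=8,interpolation=cv2.INTER_CUBIC)
cv2.imwrite('pics/hov.png',a[...,::-1])
print('exp tip px',project(s,[[.512,.2276,.118]]),'slot a/b px',project(s,[[.512,.2276,.085],[.4766,.134,.085]]))
E
```

```text
t 4.95 p [512.3 226.4 200. ] yaw_y -20.76 z [ 0.0013 -0.0012 -1.    ] F [ 0.   0.9 -1.5] T [ 0.02  0.01 -0.01] g 0.251 60.4 q [ 0.13  0.3  -0.75  1.66  0.22  1.26 -1.02]
t 5.05 p [512.7 226.6 200.7] yaw_y -20.77 z [ 2.7e-03 -7.0e-04 -1.0e+00] F [-0.2  0.2 -0.6] T [ 0.02  0.05 -0.01] g 0.253 60.4 q [ 0.13  0.3  -0.75  1.66  0.22  1.26 -1.02]
exp tip px [[358.20842076 167.05979606]] slot a/b px [[357.84878481 178.49399507]
 [329.0913544  192.88226629]]
```

View pics/hov.png

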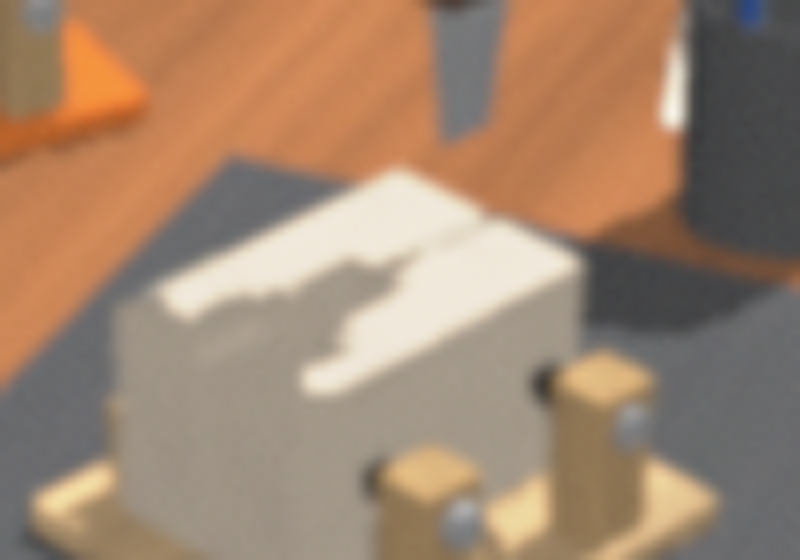

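The wedge tip shows at crop (467,134), within 1 px of where it was expected. The slot's outer end is at (487,214) in the same crop, so the wedge lines up with slot a. I'll descend into the mouth.

>>> move_arm(
  plan=[
    {"delta_pos": [0, 0.0007, 0.016], "turn": [0, 0, 0], "fingers": 1},
    {"delta_pos": [0, 0.0007, 0.032], "turn": [0, 0, 0], "fingers": 1},
    {"delta_pos": [0, 0.0007, 0.0413], "turn": [0, 0, 0], "fingers": 1},
    {"delta_pos": [0, 0.0007, 0.044], "turn": [0, 0, 0], "fingers": 1},
    {"delta_pos": [0, 0.0007, 0.0467], "turn": [0, 0, 0], "fingers": 1},
    {"delta_pos": [0, 0.0007, 0.0467], "turn": [0, 0, 0], "fingers": 1},
  ],
)

```text
clock: 5.8
position: [0.5128, 0.2271, 0.1652]
ee_rot: [0.823, 0.569, 0.001, 0.001]
ft_force: [0.3, -0.4, -1.2]
grip_width: 0.252
grasp_force: 60.4
```

```bash
python3 -c "
from h import *
st()"
```

```text
t 5.8 p [512.8 227.1 165.2] yaw_y -20.7 z [ 2.1e-03 -7.0e-04 -1.0e+00] F [ 0.3 -0.4 -1.2] T [-0.04 -0.04 -0.03] g 0.252 60.4 q [ 0.12  0.34 -0.74  1.7   0.24  1.19 -1.04]
```

Tip nominally 2 mm into the mouth, no contact. Continue gently.

Scaled: 0.003 m is 0.004, 0.001 m is 0.0013.

>>> move_arm(
  plan=[
    {"delta_pos": [0, 0, 0.0013], "turn": [0, 0, 0], "fingers": 1},
    {"delta_pos": [0, 0, 0.0027], "turn": [0, 0, 0], "fingers": 1},
    {"delta_pos": [0, 0, 0.004], "turn": [0, 0, 0], "fingers": 1},
    {"delta_pos": [0, 0, 0.004], "turn": [0, 0, 0], "fingers": 1},
  ],
)

```text
clock: 6.3
position: [0.5131, 0.2269, 0.1622]
ee_rot: [0.823, 0.568, 0.001, 0.001]
ft_force: [1.2, -0.1, -1.1]
grip_width: 0.248
grasp_force: 60.4
```

```bash
python3 -c "
from h import *
st()"
```

```text
t 6.3 p [513.1 226.9 162.2] yaw_y -20.71 z [ 2.6e-03 -7.0e-04 -1.0e+00] F [ 1.2 -0.1 -1.1] T [-0.15 -0.68  0.02] g 0.248 60.4 q [ 0.12  0.34 -0.74  1.71  0.24  1.19 -1.04]
```

Scaled: 0.003 m is 0.004, 0.0008 m is 0.0011.

>>> move_arm(
  plan=[
    {"delta_pos": [0, 0.0011, 0], "turn": [0, 0, 0], "fingers": 1},
    {"delta_pos": [0, 0.0011, 0.0013], "turn": [0, 0, 0], "fingers": 1},
    {"delta_pos": [0, 0.0011, 0.0027], "turn": [0, 0, 0], "fingers": 1},
    {"delta_pos": [0, 0.0011, 0.004], "turn": [0, 0, 0], "fingers": 1},
    {"delta_pos": [0, 0.0011, 0.004], "turn": [0, 0, 0], "fingers": 1},
  ],
)

```text
clock: 6.92
position: [0.5135, 0.2268, 0.1592]
ee_rot: [0.823, 0.569, 0.001, 0.001]
ft_force: [1.3, 0.5, 0.7]
grip_width: 0.247
grasp_force: 60.8
```

```bash
python3 -c "
from h import *
st()"
```

```text
t 6.92 p [513.5 226.8 159.2] yaw_y -20.7 z [ 2.2e-03 -7.0e-04 -1.0e+00] F [1.3 0.5 0.7] T [-0.11 -0.24  0.01] g 0.247 60.8 q [ 0.12  0.34 -0.73  1.71  0.25  1.18 -1.04]
```

Scaled: 0.005 m is 0.0067, 0.004 m is 0.0053.

>>> move_arm(
  plan=[
    {"delta_pos": [0, 0.0005, 0.0013], "turn": [0, 0, 0], "fingers": 1},
    {"delta_pos": [0, 0.0008, 0.0027], "turn": [0, 0, 0], "fingers": 1},
    {"delta_pos": [0, 0.0009, 0.004], "turn": [0, 0, 0], "fingers": 1},
    {"delta_pos": [0, 0.0011, 0.0053], "turn": [0, 0, 0], "fingers": 1},
    {"delta_pos": [0, 0.0013, 0.0067], "turn": [0, 0, 0], "fingers": 1},
  ],
)

```text
clock: 7.55
position: [0.5143, 0.2265, 0.154]
ee_rot: [0.823, 0.569, 0.001, 0.001]
ft_force: [-1.2, -0.3, 2.7]
grip_width: 0.253
grasp_force: 60.9
```

```bash
python3 -c "
from h import *
st()"
```

```text
t 7.55 p [514.3 226.5 154. ] yaw_y -20.69 z [ 1.8e-03 -6.0e-04 -1.0e+00] F [-1.2 -0.3  2.7] T [ 0.2   0.21 -0.09] g 0.253 60.9 q [ 0.12  0.35 -0.73  1.71  0.25  1.18 -1.05]
```

Scaled: 0.006 m is 0.008, 0.001 m is 0.0013.

>>> move_arm(
  plan=[
    {"delta_pos": [0, 0.0001, 0.0013], "turn": [0, 0, 0], "fingers": 1},
    {"delta_pos": [0, 0.0003, 0.0027], "turn": [0, 0, 0], "fingers": 1},
    {"delta_pos": [0, 0.0004, 0.004], "turn": [0, 0, 0], "fingers": 1},
    {"delta_pos": [0, 0.0005, 0.0053], "turn": [0, 0, 0], "fingers": 1},
    {"delta_pos": [0, 0.0008, 0.0067], "turn": [0, 0, 0], "fingers": 1},
    {"delta_pos": [0, 0.0009, 0.008], "turn": [0, 0, 0], "fingers": 1},
  ],
)

```text
clock: 8.3
position: [0.5151, 0.2262, 0.148]
ee_rot: [0.823, 0.569, 0.001, 0.001]
ft_force: [-1.2, 1.7, 3.8]
grip_width: 0.251
grasp_force: 61.0
```

```bash
python3 -c "
from h import *
st()
s=camera('scene');np.savez('scene3.npz',**s)
"
```

```text
t 8.3 p [515.1 226.2 148. ] yaw_y -20.7 z [ 1.9e-03 -7.0e-04 -1.0e+00] F [-1.2  1.7  3.8] T [ 0.22  0.4  -0.04] g 0.251 61.0 q [ 0.11  0.36 -0.73  1.72  0.26  1.17 -1.05]
```

Scaled: -0.1 m is -0.1333, -0.0018 m is -0.0024.

>>> move_arm(
  plan=[
    {"delta_pos": [0, -0.0004, -0.004], "turn": [0, 0, 0], "fingers": 1},
    {"delta_pos": [0, -0.0013, -0.0133], "turn": [0, 0, 0], "fingers": 1},
    {"delta_pos": [0, -0.0024, -0.0333], "turn": [0, 0, 0], "fingers": 1},
    {"delta_pos": [0, -0.0024, -0.0467], "turn": [0, 0, 0], "fingers": 1},
    {"delta_pos": [-0.0533, -0.0024, -0.0467], "turn": [0, 0, 0], "fingers": 1},
    {"delta_pos": [-0.1067, -0.0024, -0.0467], "turn": [0, 0, 0], "fingers": 1},
    {"delta_pos": [-0.1333, -0.0024, -0.0467], "turn": [0, 0, 0], "fingers": 1},
    {"delta_pos": [-0.1333, -0.0024, -0.0373], "turn": [0, 0, 0], "fingers": 1},
    {"delta_pos": [-0.1333, -0.0024, -0.024], "turn": [0, 0, 0], "fingers": 1},
    {"delta_pos": [-0.1333, -0.0024, -0.0227], "turn": [0, 0, 0], "fingers": 1},
    {"delta_pos": [-0.1333, -0.0024, -0.0227], "turn": [0, 0, 0], "fingers": 1},
  ],
)

```text
clock: 9.72
position: [0.4779, 0.134, 0.1649]
ee_rot: [0.822, 0.569, 0.0, 0.0]
ft_force: [0.3, 0.2, -1.6]
grip_width: 0.248
grasp_force: 60.3
```

```bash
python3 -c "
from h import *
st()
"
```

```text
t 9.72 p [477.9 134.  164.9] yaw_y -20.63 z [ 1.2e-03 -3.0e-04 -1.0e+00] F [ 0.3  0.2 -1.6] T [0.04 0.   0.03] g 0.248 60.3 q [ 0.31  0.18 -0.73  1.86  0.13  1.15 -0.82]
```

Scaled: 0.004 m is 0.0053, 0.003 m is 0.004.

>>> move_arm(
  plan=[
    {"delta_pos": [0, 0, 0.0013], "turn": [0, 0, 0], "fingers": 1},
    {"delta_pos": [0, 0, 0.0027], "turn": [0, 0, 0], "fingers": 1},
    {"delta_pos": [0, 0, 0.004], "turn": [0, 0, 0], "fingers": 1},
    {"delta_pos": [0, 0, 0.0053], "turn": [0, 0, 0], "fingers": 1},
    {"delta_pos": [0, 0, 0.0053], "turn": [0, 0, 0], "fingers": 1},
  ],
)

```text
clock: 10.35
position: [0.4782, 0.1333, 0.1612]
ee_rot: [0.823, 0.569, 0.001, 0.001]
ft_force: [0.0, -0.0, -0.2]
grip_width: 0.249
grasp_force: 60.7
```

```bash
python3 -c "
from h import *
st()
"
```

```text
t 10.35 p [478.2 133.3 161.2] yaw_y -20.7 z [ 2.3e-03 -7.0e-04 -1.0e+00] F [ 0.  -0.  -0.2] T [ 0.05 -0.11  0.02] g 0.249 60.7 q [ 0.31  0.18 -0.73  1.87  0.13  1.14 -0.83]
```

Scaled: 0.007 m is 0.0093, 0.001 m is 0.0013.

>>> move_arm(
  plan=[
    {"delta_pos": [0, 0.0001, 0.0013], "turn": [0, 0, 0], "fingers": 1},
    {"delta_pos": [0, 0.0003, 0.0027], "turn": [0, 0, 0], "fingers": 1},
    {"delta_pos": [0, 0.0005, 0.004], "turn": [0, 0, 0], "fingers": 1},
    {"delta_pos": [0, 0.0007, 0.0053], "turn": [0, 0, 0], "fingers": 1},
    {"delta_pos": [0, 0.0009, 0.0067], "turn": [0, 0, 0], "fingers": 1},
    {"delta_pos": [0, 0.0011, 0.008], "turn": [0, 0, 0], "fingers": 1},
    {"delta_pos": [0, 0.0012, 0.0093], "turn": [0, 0, 0], "fingers": 1},
  ],
)

```text
clock: 11.22
position: [0.479, 0.1329, 0.1541]
ee_rot: [0.823, 0.569, 0.001, 0.001]
ft_force: [0.5, -0.8, 3.1]
grip_width: 0.253
grasp_force: 60.9
```

```bash
python3 -c "
from h import *
st()
"
```

```text
t 11.22 p [479.  132.9 154.1] yaw_y -20.7 z [ 2.2e-03 -8.0e-04 -1.0e+00] F [ 0.5 -0.8  3.1] T [-0.05 -0.17 -0.06] g 0.253 60.9 q [ 0.3   0.19 -0.72  1.87  0.14  1.13 -0.83]
```

Scaled: 0.008 m is 0.0107, 0.001 m is 0.0013.

>>> move_arm(
  plan=[
    {"delta_pos": [0, 0.0003, 0.0013], "turn": [0, 0, 0], "fingers": 1},
    {"delta_pos": [0, 0.0004, 0.0027], "turn": [0, 0, 0], "fingers": 1},
    {"delta_pos": [0, 0.0007, 0.004], "turn": [0, 0, 0], "fingers": 1},
    {"delta_pos": [0, 0.0008, 0.0053], "turn": [0, 0, 0], "fingers": 1},
    {"delta_pos": [0, 0.0011, 0.0067], "turn": [0, 0, 0], "fingers": 1},
    {"delta_pos": [0, 0.0012, 0.008], "turn": [0, 0, 0], "fingers": 1},
    {"delta_pos": [0, 0.0013, 0.0093], "turn": [0, 0, 0], "fingers": 1},
    {"delta_pos": [0, 0.0016, 0.0107], "turn": [0, 0, 0], "fingers": 1},
  ],
)

```text
clock: 12.22
position: [0.48, 0.1325, 0.146]
ee_rot: [0.823, 0.569, 0.001, 0.001]
ft_force: [0.9, -0.1, 4.4]
grip_width: 0.251
grasp_force: 61.0
```

```bash
python3 -c "
from h import *
st()
"
```

```text
t 12.22 p [480.  132.5 146. ] yaw_y -20.7 z [ 1.9e-03 -8.0e-04 -1.0e+00] F [ 0.9 -0.1  4.4] T [-0.04 -0.11  0.03] g 0.251 61.0 q [ 0.3   0.2  -0.72  1.88  0.15  1.11 -0.84]
```

Scaled: 0.002 m is 0.0027, 0.0003 m is 0.0004.

>>> move_arm(
  plan=[
    {"delta_pos": [0, 0.0003, 0.0013], "turn": [0, 0, 0], "fingers": 1},
    {"delta_pos": [0, 0.0004, 0.0027], "turn": [0, 0, 0], "fingers": 1},
    {"delta_pos": [0, 0.0004, 0.0027], "turn": [0, 0, 0], "fingers": 1},
  ],
)

```text
clock: 12.6
position: [0.4803, 0.1323, 0.1439]
ee_rot: [0.823, 0.569, 0.001, 0.001]
ft_force: [0.7, -0.9, 1.5]
grip_width: 0.251
grasp_force: 60.9
```

Scaled: 0.002 m is 0.0027, 0.001 m is 0.0013.

>>> move_arm(
  plan=[
    {"delta_pos": [0, 0.0003, 0.0013], "turn": [0, 0, 0], "fingers": 1},
    {"delta_pos": [0, 0.0004, 0.0027], "turn": [0, 0, 0], "fingers": 1},
    {"delta_pos": [0, 0.0004, 0.0027], "turn": [0, 0, 0], "fingers": 1},
  ],
)

```text
clock: 12.98
position: [0.4806, 0.1323, 0.1419]
ee_rot: [0.823, 0.569, 0.001, 0.001]
ft_force: [0.5, -0.6, 2.4]
grip_width: 0.252
grasp_force: 61.0
```

Scaled: 0.002 m is 0.0027, 0.001 m is 0.0013.

>>> move_arm(
  plan=[
    {"delta_pos": [0, 0.0003, 0.0013], "turn": [0, 0, 0], "fingers": 1},
    {"delta_pos": [0, 0.0004, 0.0027], "turn": [0, 0, 0], "fingers": 1},
    {"delta_pos": [0, 0.0004, 0.0027], "turn": [0, 0, 0], "fingers": 1},
  ],
)

```text
clock: 13.35
position: [0.4808, 0.1322, 0.1399]
ee_rot: [0.823, 0.569, 0.001, 0.001]
ft_force: [0.7, -0.5, 2.6]
grip_width: 0.248
grasp_force: 61.1
```

Scaled: 0.002 m is 0.0027, 0.001 m is 0.0013.

>>> move_arm(
  plan=[
    {"delta_pos": [0, 0.0003, 0.0013], "turn": [0, 0, 0], "fingers": 1},
    {"delta_pos": [0, 0.0004, 0.0027], "turn": [0, 0, 0], "fingers": 1},
    {"delta_pos": [0, 0.0004, 0.0027], "turn": [0, 0, 0], "fingers": 1},
  ],
)

```text
clock: 13.72
position: [0.4811, 0.132, 0.1379]
ee_rot: [0.823, 0.569, 0.0, 0.001]
ft_force: [-1.0, -0.0, 2.8]
grip_width: 0.251
grasp_force: 61.1
```

Scaled: 0.1 m is 0.1333, -0.017 m is -0.0227.

>>> move_arm(
  plan=[
    {"delta_pos": [0, -0.0004, -0.004], "turn": [0, 0, 0], "fingers": 1},
    {"delta_pos": [0, -0.0013, -0.0133], "turn": [0, 0, 0], "fingers": 1},
    {"delta_pos": [0, -0.0024, -0.0373], "turn": [0, 0, 0], "fingers": 1},
    {"delta_pos": [0, -0.0024, -0.06], "turn": [0, 0, 0], "fingers": 1},
    {"delta_pos": [0.0533, -0.0024, -0.06], "turn": [0, 0, 0], "fingers": 1},
    {"delta_pos": [0.1067, -0.0024, -0.06], "turn": [0, 0, 0], "fingers": 1},
    {"delta_pos": [0.1333, -0.0024, -0.06], "turn": [0, 0, 0], "fingers": 1},
    {"delta_pos": [0.1333, -0.0024, -0.0507], "turn": [0, 0, 0], "fingers": 1},
    {"delta_pos": [0.1333, -0.0024, -0.0373], "turn": [0, 0, 0], "fingers": 1},
    {"delta_pos": [0.1333, -0.0024, -0.0267], "turn": [0, 0, 0], "fingers": 1},
    {"delta_pos": [0.1333, -0.0024, -0.0227], "turn": [0, 0, 0], "fingers": 1},
    {"delta_pos": [0.1333, -0.0024, -0.0227], "turn": [0, 0, 0], "fingers": 1},
  ],
)

```text
clock: 15.22
position: [0.5147, 0.2258, 0.1549]
ee_rot: [0.823, 0.568, 0.0, 0.001]
ft_force: [-0.4, 0.3, -1.2]
grip_width: 0.249
grasp_force: 60.4
```

```bash
python3 -c "
from h import *
st()
"
```

```text
t 15.22 p [514.7 225.8 154.9] yaw_y -20.72 z [ 0.0015 -0.0011 -1.    ] F [-0.4  0.3 -1.2] T [-0.01  0.12  0.03] g 0.249 60.4 q [ 0.13  0.35 -0.75  1.71  0.26  1.18 -1.05]
```

Scaled: 0.008 m is 0.0107, 0.0005 m is 0.0007.

>>> move_arm(
  plan=[
    {"delta_pos": [0, 0, 0.0027], "turn": [0, 0, 0], "fingers": 1},
    {"delta_pos": [0, 0, 0.0053], "turn": [0, 0, 0], "fingers": 1},
    {"delta_pos": [0, 0.0003, 0.0067], "turn": [0, 0, 0], "fingers": 1},
    {"delta_pos": [0, 0.0005, 0.008], "turn": [0, 0, 0], "fingers": 1},
    {"delta_pos": [0, 0.0007, 0.0093], "turn": [0, 0, 0], "fingers": 1},
    {"delta_pos": [0, 0.0008, 0.0107], "turn": [0, 0, 0], "fingers": 1},
    {"delta_pos": [0, 0.0008, 0.0107], "turn": [0, 0, 0], "fingers": 1},
  ],
)

```text
clock: 16.1
position: [0.5153, 0.226, 0.1469]
ee_rot: [0.823, 0.569, 0.001, 0.001]
ft_force: [-1.3, 1.2, -1.0]
grip_width: 0.249
grasp_force: 60.5
```

Scaled: 0.002 m is 0.0027, 0.001 m is 0.0013.

>>> move_arm(
  plan=[
    {"delta_pos": [0, 0.0003, 0.0013], "turn": [0, 0, 0], "fingers": 1},
    {"delta_pos": [0, 0.0004, 0.0027], "turn": [0, 0, 0], "fingers": 1},
    {"delta_pos": [0, 0.0004, 0.0027], "turn": [0, 0, 0], "fingers": 1},
  ],
)

```text
clock: 16.48
position: [0.5156, 0.2259, 0.145]
ee_rot: [0.823, 0.569, 0.001, 0.001]
ft_force: [-1.8, 0.9, -0.7]
grip_width: 0.25
grasp_force: 60.5
```

>>> move_arm(
  plan=[
    {"delta_pos": [0, -0.0004, 0.0013], "turn": [0, 0, 0], "fingers": 1},
    {"delta_pos": [0, -0.0004, 0.0027], "turn": [0, 0, 0], "fingers": 1},
    {"delta_pos": [0, -0.0004, 0.0027], "turn": [0, 0, 0], "fingers": 1},
  ],
)

```text
clock: 16.85
position: [0.5157, 0.226, 0.1432]
ee_rot: [0.823, 0.568, 0.001, 0.001]
ft_force: [-0.6, 0.4, 1.9]
grip_width: 0.251
grasp_force: 60.8
```

```bash
python3 -c "
from h import *
st()
"
```

```text
t 16.85 p [515.7 226.  143.2] yaw_y -20.71 z [ 2.6e-03 -7.0e-04 -1.0e+00] F [-0.6  0.4  1.9] T [0.17 0.11 0.02] g 0.251 60.8 q [ 0.12  0.37 -0.74  1.72  0.27  1.16 -1.06]
```

```bash
python3 - <<'E'
from h import *
s=camera('scene');np.savez('scene4.npz',**s)
s3=np.load('scene3.npz')
f=lambda s:cv2.resize(s['color'][140:230,310:390],None,fx=5,fy=5,interpolation=cv2.INTER_CUBIC)
cv2.imwrite('pics/pry.png',np.hstack([f(s3),f(s)])[...,::-1])
E
```

```text
(no output)
```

View pics/pry.png

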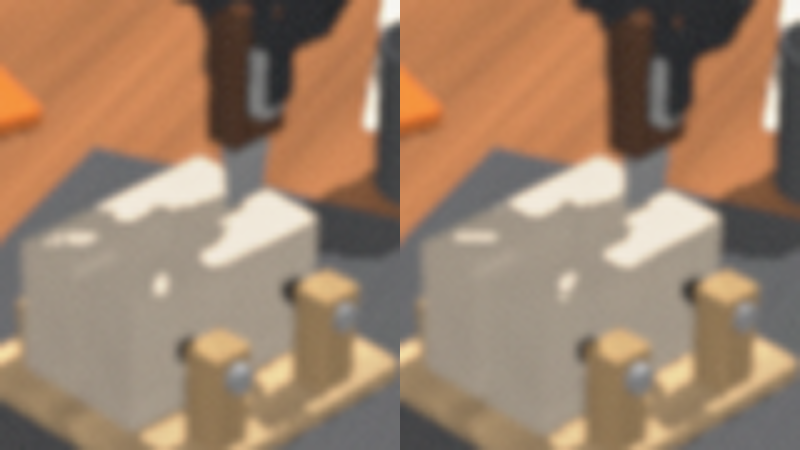

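Both frames show the wedge seated in slot a with no slip in the grip. The front half has moved out about 1 px (crop corner 315 to 320), so I'll keep stepping and feel for the stop.

Scaled: 0.002 m is 0.0027, 0.001 m is 0.0013.

>>> move_arm(
  plan=[
    {"delta_pos": [0, 0.0001, 0.0013], "turn": [0, 0, 0], "fingers": 1},
    {"delta_pos": [0, 0.0003, 0.0027], "turn": [0, 0, 0], "fingers": 1},
    {"delta_pos": [0, 0.0003, 0.0027], "turn": [0, 0, 0], "fingers": 1},
  ],
)

```text
clock: 17.27
position: [0.5159, 0.226, 0.1413]
ee_rot: [0.823, 0.569, 0.001, 0.001]
ft_force: [0.0, 0.4, 4.1]
grip_width: 0.249
grasp_force: 61.2
```

Scaled: 0.002 m is 0.0027, 0.001 m is 0.0013.

>>> move_arm(
  plan=[
    {"delta_pos": [0, 0.0003, 0.0013], "turn": [0, 0, 0], "fingers": 1},
    {"delta_pos": [0, 0.0004, 0.0027], "turn": [0, 0, 0], "fingers": 1},
    {"delta_pos": [0, 0.0004, 0.0027], "turn": [0, 0, 0], "fingers": 1},
  ],
)

```text
clock: 17.65
position: [0.5161, 0.2261, 0.1395]
ee_rot: [0.823, 0.569, 0.001, 0.001]
ft_force: [-0.7, 0.9, 6.9]
grip_width: 0.254
grasp_force: 61.5
```

```bash
python3 -c "
from h import *
st()
"
```

```text
t 17.65 p [516.1 226.1 139.5] yaw_y -20.7 z [ 2.7e-03 -4.0e-04 -1.0e+00] F [-0.7  0.9  6.9] T [0.11 0.36 0.01] g 0.254 61.5 q [ 0.12  0.37 -0.74  1.72  0.27  1.15 -1.06]
```

>>> move_arm(
  plan=[
    {"delta_pos": [0, 0.0003, 0.0013], "turn": [0, 0, 0], "fingers": 1},
    {"delta_pos": [0, 0.0003, 0.0013], "turn": [0, 0, 0], "fingers": 1},
  ],
)

```text
clock: 17.9
position: [0.5163, 0.2262, 0.1387]
ee_rot: [0.823, 0.569, 0.001, 0.001]
ft_force: [-2.0, 0.4, 7.2]
grip_width: 0.254
grasp_force: 61.7
```

```bash
python3 -c "
from h import *
st()
"
```

```text
t 17.9 p [516.3 226.2 138.7] yaw_y -20.69 z [ 2.8e-03 -2.0e-04 -1.0e+00] F [-2.   0.4  7.2] T [ 0.11  0.46 -0.04] g 0.254 61.7 q [ 0.12  0.37 -0.74  1.72  0.27  1.15 -1.06]
```

Scaled: 0.001 m is 0.0013, 0.0001 m is 0.0001.

>>> move_arm(
  plan=[
    {"delta_pos": [0, 0.0001, 0.0013], "turn": [0, 0, 0], "fingers": 1},
    {"delta_pos": [0, 0.0001, 0.0013], "turn": [0, 0, 0], "fingers": 1},
  ],
)

```text
clock: 18.15
position: [0.5164, 0.2262, 0.1379]
ee_rot: [0.823, 0.569, 0.001, 0.001]
ft_force: [-2.1, 0.1, 9.2]
grip_width: 0.249
grasp_force: 61.9
```

```bash
python3 -c "
from h import *
st()
"
```

```text
t 18.15 p [516.4 226.2 137.9] yaw_y -20.69 z [ 3.e-03 -1.e-04 -1.e+00] F [-2.1  0.1  9.2] T [ 0.15  0.61 -0.01] g 0.249 61.9 q [ 0.12  0.37 -0.74  1.72  0.28  1.15 -1.06]
```

Scaled: -0.1 m is -0.1333, -0.006 m is -0.008.

>>> move_arm(
  plan=[
    {"delta_pos": [0, -0.0005, -0.004], "turn": [0, 0, 0], "fingers": 1},
    {"delta_pos": [0, -0.0005, -0.0133], "turn": [0, 0, 0], "fingers": 1},
    {"delta_pos": [0, -0.0005, -0.0373], "turn": [0, 0, 0], "fingers": 1},
    {"delta_pos": [0, -0.0005, -0.0613], "turn": [0, 0, 0], "fingers": 1},
    {"delta_pos": [-0.0533, -0.0005, -0.0613], "turn": [0, 0, 0], "fingers": 1},
    {"delta_pos": [-0.1067, -0.0005, -0.0613], "turn": [0, 0, 0], "fingers": 1},
    {"delta_pos": [-0.1333, -0.0005, -0.0613], "turn": [0, 0, 0], "fingers": 1},
    {"delta_pos": [-0.1333, -0.0005, -0.048], "turn": [0, 0, 0], "fingers": 1},
    {"delta_pos": [-0.1333, -0.0005, -0.0347], "turn": [0, 0, 0], "fingers": 1},
    {"delta_pos": [-0.1333, -0.0005, -0.0213], "turn": [0, 0, 0], "fingers": 1},
    {"delta_pos": [-0.1333, -0.0005, -0.0093], "turn": [0, 0, 0], "fingers": 1},
    {"delta_pos": [-0.1333, -0.0005, -0.008], "turn": [0, 0, 0], "fingers": 1},
  ],
)

```text
clock: 19.65
position: [0.4806, 0.1326, 0.1425]
ee_rot: [0.822, 0.569, 0.001, 0.001]
ft_force: [2.8, -0.1, -2.6]
grip_width: 0.254
grasp_force: 60.2
```

```bash
python3 -c "
from h import *
st()
"
```

```text
t 19.65 p [480.6 132.6 142.5] yaw_y -20.67 z [ 1.7e-03 -4.0e-04 -1.0e+00] F [ 2.8 -0.1 -2.6] T [-0.04 -0.65  0.01] g 0.254 60.2 q [ 0.32  0.21 -0.74  1.88  0.16  1.11 -0.85]
```

Scaled: 0.004 m is 0.0053, 0.001 m is 0.0013.

>>> move_arm(
  plan=[
    {"delta_pos": [0, 0.0007, 0.0013], "turn": [0, 0, 0], "fingers": 1},
    {"delta_pos": [0, 0.0008, 0.0027], "turn": [0, 0, 0], "fingers": 1},
    {"delta_pos": [0, 0.0009, 0.004], "turn": [0, 0, 0], "fingers": 1},
    {"delta_pos": [0, 0.0011, 0.0053], "turn": [0, 0, 0], "fingers": 1},
    {"delta_pos": [0, 0.0011, 0.0053], "turn": [0, 0, 0], "fingers": 1},
  ],
)

```text
clock: 20.27
position: [0.481, 0.1321, 0.1391]
ee_rot: [0.823, 0.569, 0.0, 0.001]
ft_force: [-1.4, 0.3, -0.3]
grip_width: 0.254
grasp_force: 60.6
```

Scaled: 0.002 m is 0.0027, 0.001 m is 0.0013.

>>> move_arm(
  plan=[
    {"delta_pos": [0, 0.0003, 0.0013], "turn": [0, 0, 0], "fingers": 1},
    {"delta_pos": [0, 0.0004, 0.0027], "turn": [0, 0, 0], "fingers": 1},
    {"delta_pos": [0, 0.0004, 0.0027], "turn": [0, 0, 0], "fingers": 1},
  ],
)

```text
clock: 20.65
position: [0.4814, 0.1321, 0.1371]
ee_rot: [0.823, 0.569, 0.001, 0.001]
ft_force: [-2.7, 0.7, 2.4]
grip_width: 0.247
grasp_force: 60.9
```

```bash
python3 -c "
from h import *
st()
"
```

```text
t 20.65 p [481.4 132.1 137.1] yaw_y -20.69 z [ 1.9e-03 -6.0e-04 -1.0e+00] F [-2.7  0.7  2.4] T [0.33 0.58 0.05] g 0.247 60.9 q [ 0.31  0.22 -0.74  1.89  0.17  1.1  -0.85]
```

Contact resumed at end b near z 0.138. Small steps on, with less sideways shift.

Scaled: 0.002 m is 0.0027, 0.001 m is 0.0013.

>>> move_arm(
  plan=[
    {"delta_pos": [0, -0.0001, 0.0013], "turn": [0, 0, 0], "fingers": 1},
    {"delta_pos": [0, 0, 0.0027], "turn": [0, 0, 0], "fingers": 1},
    {"delta_pos": [0, 0, 0.0027], "turn": [0, 0, 0], "fingers": 1},
  ],
)

```text
clock: 21.02
position: [0.4816, 0.132, 0.135]
ee_rot: [0.823, 0.569, 0.001, 0.001]
ft_force: [-1.2, 1.5, 2.2]
grip_width: 0.255
grasp_force: 60.9
```

Scaled: 0.001 m is 0.0013, 0.0001 m is 0.0001.

>>> move_arm(
  plan=[
    {"delta_pos": [0, 0.0001, 0.0013], "turn": [0, 0, 0], "fingers": 1},
    {"delta_pos": [0, 0.0001, 0.0013], "turn": [0, 0, 0], "fingers": 1},
  ],
)

```text
clock: 21.28
position: [0.4817, 0.1319, 0.1341]
ee_rot: [0.823, 0.569, 0.001, 0.001]
ft_force: [-0.8, 0.2, 2.1]
grip_width: 0.252
grasp_force: 60.9
```

Scaled: 0.002 m is 0.0027, 0.001 m is 0.0013.

>>> move_arm(
  plan=[
    {"delta_pos": [0, 0.0003, 0.0013], "turn": [0, 0, 0], "fingers": 1},
    {"delta_pos": [0, 0.0004, 0.0027], "turn": [0, 0, 0], "fingers": 1},
    {"delta_pos": [0, 0.0004, 0.0027], "turn": [0, 0, 0], "fingers": 1},
  ],
)

```text
clock: 21.65
position: [0.4819, 0.1318, 0.1321]
ee_rot: [0.823, 0.569, 0.001, 0.001]
ft_force: [-2.4, 1.0, 3.7]
grip_width: 0.254
grasp_force: 61.1
```

Scaled: 0.001 m is 0.0013, 0.0002 m is 0.0003.

>>> move_arm(
  plan=[
    {"delta_pos": [0, 0.0003, 0.0013], "turn": [0, 0, 0], "fingers": 1},
    {"delta_pos": [0, 0.0003, 0.0013], "turn": [0, 0, 0], "fingers": 1},
  ],
)

```text
clock: 21.9
position: [0.482, 0.1318, 0.1311]
ee_rot: [0.823, 0.569, 0.001, 0.001]
ft_force: [-2.5, -0.3, 4.3]
grip_width: 0.248
grasp_force: 61.4
```

Scaled: 0.001 m is 0.0013.

>>> move_arm(
  plan=[
    {"delta_pos": [0, 0, 0.0013], "turn": [0, 0, 0], "fingers": 1},
    {"delta_pos": [0, 0, 0.0013], "turn": [0, 0, 0], "fingers": 1},
  ],
)

```text
clock: 22.15
position: [0.4821, 0.1318, 0.1303]
ee_rot: [0.823, 0.569, 0.001, 0.001]
ft_force: [-3.4, 0.5, 7.5]
grip_width: 0.248
grasp_force: 61.6
```

>>> move_arm(
  plan=[
    {"delta_pos": [0, 0.0001, 0.0013], "turn": [0, 0, 0], "fingers": 1},
    {"delta_pos": [0, 0.0001, 0.0013], "turn": [0, 0, 0], "fingers": 1},
  ],
)

```text
clock: 22.4
position: [0.4822, 0.1318, 0.1294]
ee_rot: [0.823, 0.569, 0.001, 0.001]
ft_force: [-3.6, 1.2, 8.1]
grip_width: 0.248
grasp_force: 61.8
```

Scaled: 0.1 m is 0.1333, -0.013 m is -0.0173.

>>> move_arm(
  plan=[
    {"delta_pos": [0, -0.0007, -0.004], "turn": [0, 0, 0], "fingers": 1},
    {"delta_pos": [0, -0.0013, -0.016], "turn": [0, 0, 0], "fingers": 1},
    {"delta_pos": [0, -0.002, -0.0427], "turn": [0, 0, 0], "fingers": 1},
    {"delta_pos": [0, -0.002, -0.0733], "turn": [0, 0, 0], "fingers": 1},
    {"delta_pos": [0.0533, -0.002, -0.0733], "turn": [0, 0, 0], "fingers": 1},
    {"delta_pos": [0.1067, -0.002, -0.0733], "turn": [0, 0, 0], "fingers": 1},
    {"delta_pos": [0.1333, -0.002, -0.0733], "turn": [0, 0, 0], "fingers": 1},
    {"delta_pos": [0.1333, -0.002, -0.0573], "turn": [0, 0, 0], "fingers": 1},
    {"delta_pos": [0.1333, -0.002, -0.0413], "turn": [0, 0, 0], "fingers": 1},
    {"delta_pos": [0.1333, -0.002, -0.028], "turn": [0, 0, 0], "fingers": 1},
    {"delta_pos": [0.1333, -0.002, -0.0173], "turn": [0, 0, 0], "fingers": 1},
    {"delta_pos": [0.1333, -0.002, -0.0173], "turn": [0, 0, 0], "fingers": 1},
  ],
)

```text
clock: 23.9
position: [0.5157, 0.2251, 0.1412]
ee_rot: [0.823, 0.568, -0.0, 0.001]
ft_force: [-1.1, -0.4, -4.8]
grip_width: 0.251
grasp_force: 59.9
```

Scaled: 0.002 m is 0.0027, 0.001 m is 0.0013.

>>> move_arm(
  plan=[
    {"delta_pos": [0, 0.0003, 0.0013], "turn": [0, 0, 0], "fingers": 1},
    {"delta_pos": [0, 0.0003, 0.0027], "turn": [0, 0, 0], "fingers": 1},
    {"delta_pos": [0, 0.0003, 0.0027], "turn": [0, 0, 0], "fingers": 1},
  ],
)

```text
clock: 24.28
position: [0.516, 0.2258, 0.1406]
ee_rot: [0.823, 0.569, 0.0, 0.001]
ft_force: [-4.5, -2.4, 4.6]
grip_width: 0.25
grasp_force: 61.0
```

Scaled: 0.001 m is 0.0013, -0.0004 m is -0.0005.

>>> move_arm(
  plan=[
    {"delta_pos": [0, -0.0005, 0], "turn": [0, 0, 0], "fingers": 1},
    {"delta_pos": [0, -0.0005, 0.0013], "turn": [0, 0, 0], "fingers": 1},
    {"delta_pos": [0, -0.0005, 0.0013], "turn": [0, 0, 0], "fingers": 1},
  ],
)

```text
clock: 24.65
position: [0.5162, 0.2261, 0.1397]
ee_rot: [0.823, 0.569, 0.001, 0.001]
ft_force: [-3.8, -1.1, 6.2]
grip_width: 0.25
grasp_force: 61.4
```

```bash
python3 -c "
from h import *
st()
"
```

```text
t 24.65 p [516.2 226.1 139.7] yaw_y -20.7 z [ 3.e-03 -4.e-04 -1.e+00] F [-3.8 -1.1  6.2] T [-0.43  0.97  0.11] g 0.25 61.4 q [ 0.14  0.38 -0.76  1.72  0.28  1.15 -1.06]
```

Scaled: 0.001 m is 0.0013, -0.0002 m is -0.0003.

>>> move_arm(
  plan=[
    {"delta_pos": [0, -0.0003, 0.0013], "turn": [0, 0, 0], "fingers": 1},
    {"delta_pos": [0, -0.0003, 0.0013], "turn": [0, 0, 0], "fingers": 1},
  ],
)

```text
clock: 24.9
position: [0.5163, 0.2264, 0.1391]
ee_rot: [0.823, 0.569, 0.002, 0.001]
ft_force: [-3.3, -1.6, 7.8]
grip_width: 0.249
grasp_force: 61.8
```

Scaled: -0.092 m is -0.1227, -0.07 m is -0.0933.

>>> move_arm(
  plan=[
    {"delta_pos": [0, -0.0004, -0.004], "turn": [0, 0, 0], "fingers": 1},
    {"delta_pos": [0, -0.0004, -0.016], "turn": [0, 0, 0], "fingers": 1},
    {"delta_pos": [0, -0.0004, -0.0467], "turn": [0, 0, 0], "fingers": 1},
    {"delta_pos": [0, -0.0004, -0.0933], "turn": [0, 0, 0], "fingers": 1},
    {"delta_pos": [0, -0.0004, -0.1227], "turn": [0, 0, 0], "fingers": 1},
    {"delta_pos": [0, -0.0004, -0.1227], "turn": [0, 0, 0], "fingers": 1},
    {"delta_pos": [0, -0.0004, -0.1227], "turn": [0, 0, 0], "fingers": 1},
  ],
)

```text
clock: 25.78
position: [0.5149, 0.2258, 0.2292]
ee_rot: [0.823, 0.569, 0.0, 0.001]
ft_force: [-0.2, 0.2, -1.1]
grip_width: 0.249
grasp_force: 60.4
```

```bash
python3 - <<'E'
from h import *
st()
plan([.527,-.1838,.23],17.4)
s=camera('scene');np.savez('scene5.npz',**s)
a=cv2.resize(s['color'][120:240,290:400],None,fx=5,fy=5,interpolation=cv2.INTER_CUBIC)
cv2.imwrite('pics/out.png',a[...,::-1])
E
```

```text
t 25.77 p [514.9 225.8 229.2] yaw_y -20.71 z [ 0.0011 -0.0012 -1.    ] F [-0.2  0.2 -1.1] T [-0.01 -0.    0.01] g 0.249 60.4 q [ 0.16  0.29 -0.78  1.62  0.21  1.32 -1.01]
dpos [-0.3789, 0.1561, -0.0003] turn [0.0011, 0.0012, -0.6651]
```

View pics/out.png

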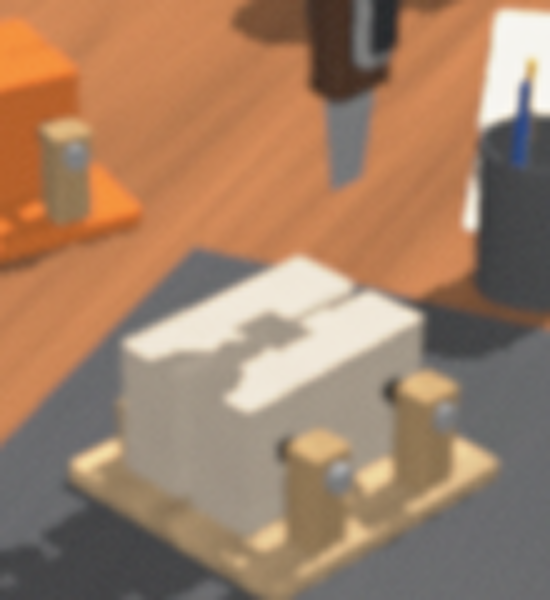

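The seam is visibly open, both stops meet the front half, and the wedge sits unchanged in the grip with its tip at (346,187), where expected. Returning it now.

Scaled: -0.3789 m is -0.5052, 0.1561 m is 0.2081, -0.6651 rad is -0.2117.

>>> move_arm(
  plan=[
    {"delta_pos": [-0.0667, 0.0275, 0], "turn": [0, 0, -0.0255], "fingers": 1},
    {"delta_pos": [-0.1333, 0.0547, 0], "turn": [0, 0, -0.0541], "fingers": 1},
    {"delta_pos": [-0.2, 0.0827, 0], "turn": [0, 0, -0.0796], "fingers": 1},
    {"delta_pos": [-0.2667, 0.1093, 0], "turn": [0, 0, -0.105], "fingers": 1},
    {"delta_pos": [-0.3333, 0.1373, 0], "turn": [0, 0, -0.1337], "fingers": 1},
    {"delta_pos": [-0.4, 0.1648, 0], "turn": [0, 0, -0.1592], "fingers": 1},
    {"delta_pos": [-0.4667, 0.192, 0], "turn": [0, 0, -0.1878], "fingers": 1},
    {"delta_pos": [-0.5052, 0.2081, 0], "turn": [0.0003, 0.0003, -0.2117], "fingers": 1},
    {"delta_pos": [-0.5052, 0.2081, 0], "turn": [0.0003, 0.0003, -0.2117], "fingers": 1},
    {"delta_pos": [-0.5052, 0.2081, 0], "turn": [0.0003, 0.0003, -0.2117], "fingers": 1},
    {"delta_pos": [-0.5052, 0.2081, 0], "turn": [0.0003, 0.0003, -0.2117], "fingers": 1},
  ],
)

```text
clock: 27.2
position: [0.5274, -0.1821, 0.2302]
ee_rot: [0.591, 0.806, 0.0, 0.0]
ft_force: [0.2, 0.4, -2.2]
grip_width: 0.249
grasp_force: 60.4
```

```bash
python3 -c "
from h import *
st(); plan([.5272,-.1838,.23],17.4)
"
```

```text
t 27.2 p [ 527.4 -182.1  230.2] yaw_y 17.5 z [ 7.e-04  6.e-04 -1.e+00] F [ 0.2  0.4 -2.2] T [ 0.03  0.03 -0.  ] g 0.249 60.4 q [ 0.78  0.25 -0.61  1.63  0.15  1.31  0.45]
dpos [-0.0016, -0.0007, 0.0002] turn [0.0008, -0.0003, 0.0018]
```

Scaled: 0.092 m is 0.1227, 0.03 m is 0.04.

>>> move_arm(
  plan=[
    {"delta_pos": [-0.0013, 0, 0.04], "turn": [0, 0, 0], "fingers": 1},
    {"delta_pos": [-0.0013, 0, 0.08], "turn": [0, 0, 0], "fingers": 1},
    {"delta_pos": [-0.0013, 0, 0.104], "turn": [0, 0, 0], "fingers": 1},
    {"delta_pos": [-0.0013, 0, 0.1107], "turn": [0, 0, 0], "fingers": 1},
    {"delta_pos": [-0.0013, 0, 0.1173], "turn": [0, 0, 0], "fingers": 1},
    {"delta_pos": [-0.0013, 0, 0.1227], "turn": [0, 0, 0], "fingers": 1},
    {"delta_pos": [-0.0013, 0, 0.1227], "turn": [0, 0, 0], "fingers": 1},
  ],
)

```text
clock: 28.08
position: [0.5278, -0.1845, 0.1386]
ee_rot: [0.592, 0.806, 0.0, 0.0]
ft_force: [-0.4, 0.6, -1.3]
grip_width: 0.254
grasp_force: 60.4
```

```bash
python3 -c "
from h import *
st()
"
```

```text
t 28.07 p [ 527.8 -184.5  138.6] yaw_y 17.4 z [ 1.3e-03  1.0e-04 -1.0e+00] F [-0.4  0.6 -1.3] T [ 0.04  0.05 -0.  ] g 0.254 60.4 q [ 0.76  0.33 -0.6   1.74  0.2   1.13  0.41]
```

Scaled: 0.044 m is 0.0587, 0.042 m is 0.056.

>>> move_arm(
  plan=[
    {"delta_pos": [0, -0.0004, 0.0133], "turn": [0, 0, 0], "fingers": 1},
    {"delta_pos": [0, -0.0004, 0.0267], "turn": [0, 0, 0], "fingers": 1},
    {"delta_pos": [0, -0.0004, 0.04], "turn": [0, 0, 0], "fingers": 1},
    {"delta_pos": [0, -0.0004, 0.0507], "turn": [0, 0, 0], "fingers": 1},
    {"delta_pos": [0, -0.0004, 0.056], "turn": [0, 0, 0], "fingers": 1},
    {"delta_pos": [0, -0.0004, 0.0587], "turn": [0, 0, 0], "fingers": 1},
    {"delta_pos": [0, -0.0004, 0.0587], "turn": [0, 0, 0], "fingers": 1},
  ],
)

```text
clock: 28.95
position: [0.5276, -0.1846, 0.0945]
ee_rot: [0.592, 0.806, 0.0, 0.0]
ft_force: [-0.3, -0.5, -1.3]
grip_width: 0.249
grasp_force: 60.4
```

```bash
python3 -c "
from h import *
st()
"
```

```text
t 28.95 p [ 527.6 -184.6   94.5] yaw_y 17.41 z [ 1.2e-03  2.0e-04 -1.0e+00] F [-0.3 -0.5 -1.3] T [-0.01 -0.02  0.04] g 0.249 60.4 q [ 0.75  0.38 -0.59  1.78  0.24  1.05  0.38]
```

Down 1.5 mm more, release, lift.

Scaled: -0.16 m is -0.2133, -0.01 m is -0.0133.

>>> move_arm(
  plan=[
    {"delta_pos": [0, 0, 0.0013], "turn": [0, 0, 0], "fingers": 1},
    {"delta_pos": [0, 0, 0.002], "turn": [0, 0, 0], "fingers": 1},
    {"delta_pos": [0, 0, 0.002], "turn": [0, 0, 0], "fingers": 0.6},
    {"delta_pos": [0, 0, 0.002], "turn": [0, 0, 0], "fingers": 0.2},
    {"delta_pos": [0, 0, 0.002], "turn": [0, 0, 0], "fingers": 0},
    {"delta_pos": [0, 0, 0.002], "turn": [0, 0, 0], "fingers": 0},
    {"delta_pos": [0, 0, -0.0133], "turn": [0, 0, 0], "fingers": 0},
    {"delta_pos": [0, 0, -0.0667], "turn": [0, 0, 0], "fingers": 0},
    {"delta_pos": [0, 0, -0.1333], "turn": [0, 0, 0], "fingers": 0},
    {"delta_pos": [0, 0, -0.1867], "turn": [0, 0, 0], "fingers": 0},
    {"delta_pos": [-0.0667, 0, -0.2133], "turn": [0, 0, 0], "fingers": 0},
    {"delta_pos": [-0.1333, 0, -0.2133], "turn": [0, 0, 0], "fingers": 0},
  ],
)

```text
clock: 30.45
position: [0.5585, -0.2813, 0.2581]
ee_rot: [0.592, 0.806, 0.001, 0.003]
ft_force: [0.9, -0.4, -0.5]
grip_width: 0.999
grasp_force: 0.0
```

```bash
python3 - <<'E'
from h import *
st()
s=camera('scene'); s0=np.load('scene0.npz')
f=lambda s:cv2.resize(s['color'][160:330,240:400],None,fx=2.5,fy=2.5,interpolation=cv2.INTER_CUBIC)
cv2.imwrite('pics/fin.png',np.hstack([f(s0),f(s)])[...,::-1])
E
```

```text
t 30.45 p [ 558.5 -281.3  258.1] yaw_y 17.46 z [ 0.0054 -0.0025 -1.    ] F [ 0.9 -0.4 -0.5] T [ 0.02 -0.04 -0.03] g 0.999 0.0 q [ 0.82  0.37 -0.56  1.42  0.2   1.4   0.56]
```

View pics/fin.png

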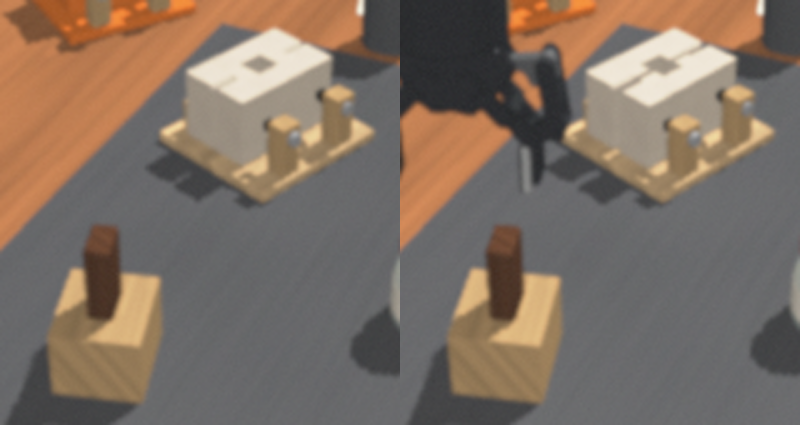

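The wedge is back in its stand exactly as at the start, and the mould is open against both stops.

```bash
python3 -c "
from h import *
print(hand_in())"
```

```text
the job is handed in; nothing more can be done
None
```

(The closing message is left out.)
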